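Inspect a carton cap: seat the scale frame, then hold the loupe at the focus mark

ROBOT

A 7-joint arm with a two-finger parallel gripper is mounted at the origin on the work surface. World frame = base frame: x ahead of the robot, y to its left, z up, the work surface at z = 0. Lengths are in mm, angles in rad, forces in N, time in s.
With the tool pointing down it reaches from about 400 to 850 mm from the base axis. Payload 4.5 kg.
Tool frame: the origin (TCP) lies at the very end of the fingers, on their centre line; the grasp point (between the pads) lies 19 mm behind it (pinch_z is the distance from the TCP to the grasp point, in mm); y points along the fingers, z is the direction in which the jaws open and shut, and the axes are right-handed (so a half turn about y gives the same grasp; the last joint's range is limited). The gripper opens to 88 mm and grips with 3 to 60 N. Pads are 18 mm wide; open, the fingers measure 123 mm over their backs; the gripper's body (75 mm by 187 mm) begins 45 mm behind the grasp point.
Start: joints at [1.281, 0.689, -0.195, 1.565, 0.157, 0.902, -0.215], TCP at [198.886, -592.535, 238.743] pointing down, gripper open.
Joint ranges: [-3.01, 3.01], [-0.46, 2.08], [-1.47, 1.51], [0.13, 2.56], [-1, 4.14], [0.04, 2.09], [-2.66, 2.66]. Speed limits (rad/s): [2.57, 2.57, 3.14, 3.14, 3.14, 3.14, 3.14].

INTERFACE

Orientations are given as a rotation vector (axis times angle).
In Python, from station import state, camera, get_calibration, finish_job, pinch_z gives the robot as it stands. The module is installed in compiled form; this text tells all that it offers.
- The arm moves only by the tool jog_arm, never from a script. Its argument "rows" is a list of rows, each a list of 2 entries, a list of its own where there are three numbers: the shift along the tool's x, y, z normalised to -1 to 1, where 1 is 0.25 m, then the turn, a rotation vector about the tool's x, y, z normalised to -1 to 1, where 1 is pi/2 rad. In form: [[[tx, ty, tz], [rx, ry, rz]], ...]. A call has 1 to 12 rows; each row is the pose to reach, as a shift and turn from the pose commanded when the call began, along the tool's axes at that moment; what a row does not reach only later rows make up. A row lasts 1/12 s, in which the tool goes at most 41.7 mm and 7.16 degrees, less where a joint would pass 70% of its speed; a pose out of reach is approached as far as the arm can. A call with a number of a shift or a turn outside -1 to 1 is refused whole. A call with a gripper value outside its range is refused whole. "grip" is the opening, from 0 (shut) to 1 (fully open), set as the call begins (left out, the last holds). The fingers move at their own pace and stop on an object; the grip force is fixed at half the most. Time passes only in rows, so rows that repeat a pose let the fingers close. It gives the time, the measured TCP pose, the force and the opening at its end, in the units of the state.
- state(): the state, without advancing time (a new reading comes with each control period).
- camera(name): name is "scene" or "side" or "wrist"; returns the picture (420x560x3 uint8, blue, green, red); there is no depth.
- get_calibration(name): a dict with "camera_matrix" (3x3 intrinsics, pixels), "rvec" (rotation vector, rad) and "tvec" (3), from world to camera coordinates, as OpenCV has them. Camera axes: x right, y down, z forward; pixel columns grow to the right and rows downward; lengths in mm; the calibration is good to about 2 mm. A picture is of the moment at which its call begins: read the wrist's pose just before it. get_calibration takes no time and is no camera call; for the wrist camera it gives the pose at the moment of the call.
- finish_job(): hands the job in, once; it reports no verdict.
The state is a dict: "time": time; "qpos": joint angles; "qvel": joint speeds; "effort": joint torques, N m; "ee_pos": TCP position; "tcp_rot": TCP orientation; "force": force on the tool from outside, world axes, zero at the start; "moment": the same for the moment, N m; "width": finger opening in mm.
Only numpy, scipy, OpenCV 4.12 (cv2) and the standard library are available. Lean on these libraries where they do the work, as an engineer would, in place of code of your own. Each camera call takes 0.05 s, during which the arm holds its last target. There are 200 camera calls.

TASK

Lower the aluminium scale frame over the two brass pins of the blue inspection fixture until it lies flush, and let go of it; do not drop it on. Then pick up the orange-handled loupe and hold it level with its lens centred over the white cap, at the height of the red focus mark on the fixture's post, touching neither frame nor fixture; leave the mark where it is set and the vial, jar, dishes, slide box and timer alone. Finish while still holding the loupe steady there: do not put it down.

Things in the scene. Friction and masses are not known exactly. Their poses are not given: they have to be found in the camera images.
- plate_centre (a point): Scale frame, loose, lying flat at the start: aluminium plate 130 (x) x 50 (y) x 8 mm, z up. Two yellow upright flanges along its long edges (70 mm long, 4 mm thick), outer faces 50 mm apart in y, tops 24 mm above the underside: grip across them. This point: middle of the frame, 12 mm above its underside.
- plate_under (a point): Centre of the scale frame's underside, axes as plate_centre. Through-holes of 11 mm diameter at x = +50 and -50 mm on the centre line; a 37 mm round window in the middle. Either way round fits the pins.
- plate: The scale frame as a body, 0.25 kg give or take a third; origin and axes as plate_under.
- fixture: Inspection fixture, fixed: steel foot 235 x 90 x 8 mm, blue rail 215 x 40 mm, flat top 30 mm above the bench. Origin on the bench under the cap; x along the rail to the gauge post, z up. Brass pins at x = +50 and -50 mm, 8 mm diameter, 20 mm tall above the rail, the top 6 mm tapered to 3 mm. Post at x = +120 mm, 10 mm diameter, top 170 mm above the bench.
- seat (a point): Point on the rail top midway between the pins, where the centre of the frame's underside belongs (30 mm above the bench); axes as the fixture.
- cap_top (a point): Centre of the top of the white screw cap (26 mm diameter, 11 mm tall) fixed on the rail midway between the pins; 41 mm above the bench.
- focus_mark (a point): Red focus mark on the gauge post, 120 mm from the cap: collar 22 mm diameter, 8 mm tall, with a pointer towards the cap. Point at the collar's mid-height on the post axis, axes as the fixture. Its height (100 to 150 mm above the bench, set differently each time) is where the lens centre belongs. It slides stiffly (15 N).
- loupe_grip (a point): Loupe, loose, lying flat at the start: orange handle with a black end, 20 mm wide in y, 24 mm tall, from x = -60 to +48 mm of this point; black lens ring at the +x end; z up. This point: in the handle at mid-height (12 mm above its underside), about 5 mm behind the centre of mass, the place to grip it across y.
- loupe_lens (a point): Centre of the loupe's lens: 80 mm from the grip point along the loupe's +x and 4 mm lower. Ring 64 mm outer diameter, 16 mm tall, lens point at mid-height; z is the lens axis (vertical when level).
- loupe: The loupe as a body, 0.18 kg give or take a third: origin under the grip point on its underside, axes as loupe_grip.
- focus (a joint): Height setting of the red mark on the post: 0 = 100 mm above the bench, 0.05 = 150 mm. Not to be changed.
- vial: Amber sample vial with blue cap, 36 mm diameter, 85 mm tall. Leave alone; origin at the centre of its underside.
- jar: Glass jar with blue cap, 52 mm diameter, 75 mm tall. Leave alone; origin at the centre of its underside.
- dish: Closed culture dish, 88 mm diameter, 20 mm tall. Leave alone; origin at the centre of its underside.
- capdish: Steel dish with three spare caps, 80 mm diameter, 22 mm tall. Leave alone; origin at the centre of its underside.
- slidebox: Green slide box with a white band, 50 x 80 mm, 26 mm tall. Leave alone; origin at the centre of its underside.
- timer: White lab timer with two buttons, 70 x 60 mm, 22 mm tall. Leave alone; origin at the centre of its underside.
Not all that is in view belongs to the job. What is shaped like the loupe but green or turquoise is not meant. What is shaped like the plate but pink is not meant.

How it is judged:
By the outcome, as a careful person would: the job done as asked, in the order asked, and still so for the second after the job is handed in, while the arm keeps its last pose, push and grip.
It also fails if it takes over 64 s, if anything falls off the work surface, if the arm or the gripper's body presses on something with over 40 N, if the wrist force passes 120 N, or if a joint passes its speed limit or range.

## Working session

There is one attempt and no reset: what is moved stays moved. The work goes in short steps, Python scripts to look and compute and a tool call to move; the robot and the scene stay as the last step left them, time stands still between calls to the robot, and variables do not carry over. Pictures are saved under pics/ and viewed, about 8 in all and at most 12, crops included, and the job is handed in when it is done.

Besides the shell and the picture viewer there is one more tool, called in YAML: its name, and indented under it one key for each argument. jog_arm: Moves the arm, as the interface text tells. Scaled input: -1 to 1 covers 0.25 m each way for a shift and pi/2 rad each way for a turn. Its arguments: {"type":"object","properties":{"rows":{"type":"array"},"grip":{"type":"number"}},"required":["rows"]}

```bash
ls; mkdir -p pics
python3 - <<'E'
from station import *
import cv2,numpy as np
s=state();print(s,pinch_z)
a=camera("scene");b=camera("side");c=camera("wrist")
for n,i in zip(("scene","side","wrist"),(a,b,c)):
    cv2.imwrite(f"pics/{n}0.png",i);print(n,get_calibration(n))
E
```

```text
pics
{'time': 0.0, 'qpos': array([ 1.28082634,  0.689947  , -0.19451924,  1.5663556 ,  0.1573371 ,
        0.90248411, -0.21511142]), 'qvel': array([ 7.35062503e-05,  3.52216191e-04, -8.73011146e-04,  1.06989833e-03,
        3.45354365e-04,  2.73557713e-03, -1.42205916e-03]), 'effort': array([-8.64032745e-05, -5.27560544e+01, -1.26727805e+00, -1.53430420e+01,
       -5.27796254e-02,  6.55515993e-03,  1.98232774e-04]), 'ee_pos': array([ 198.58585909, -591.94698842,  237.93016612]), 'tcp_rot': array([-0.33478044,  2.04824463, -2.04463182]), 'force': array([-0.4236104 , -0.30668555, -0.21937002]), 'moment': array([0.03497506, 0.03561273, 0.03874602]), 'width': 88.19328533340446} 18.700000000000003
scene {'camera_matrix': array([[488.74708262,   0.        , 280.60958589],
       [  0.        , 488.74708262, 207.12369103],
       [  0.        ,   0.        ,   1.        ]]), 'rvec': array([ 2.00810566,  1.60291985, -0.56785225]), 'tvec': array([-110.2058871 , -311.91669622, 1691.53389687])}
side {'camera_matrix': array([[535.64325749,   0.        , 285.72401823],
       [  0.        , 535.64325749, 213.14941803],
       [  0.        ,   0.        ,   1.        ]]), 'rvec': array([ 1.01656399, -2.33202648,  1.12720256]), 'tvec': array([ 357.74624503,  282.77807965, 1338.58526183])}
wrist {'camera_matrix': array([[306.3383284 ,   0.        , 275.71649828],
       [  0.        , 306.3383284 , 212.72385517],
       [  0.        ,   0.        ,   1.        ]]), 'rvec': array([-2.33566429,  1.68040961,  0.2675995 ]), 'tvec': array([-623.18728253,  -41.39359394,  390.63852746])}
```

Run:
```python
import cv2,numpy as np
a=cv2.imread("pics/scene0.png");b=cv2.imread("pics/side0.png")
c=cv2.imread("pics/wrist0.png")
cv2.imwrite("pics/scene0b.png",cv2.resize(a,(800,600)))
cv2.imwrite("pics/side0b.png",cv2.resize(b,(800,600)))
```

```text
(no output)
```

View pics/scene0b.png

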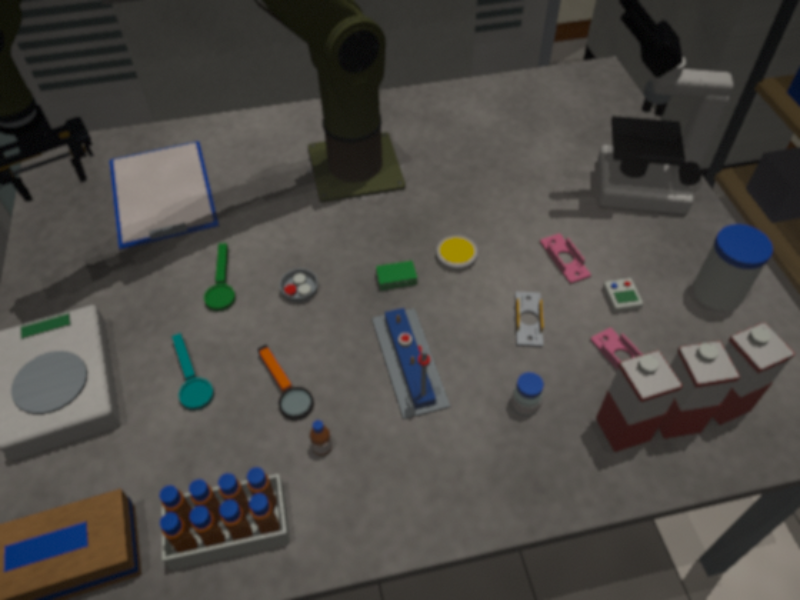

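View pics/side0b.png

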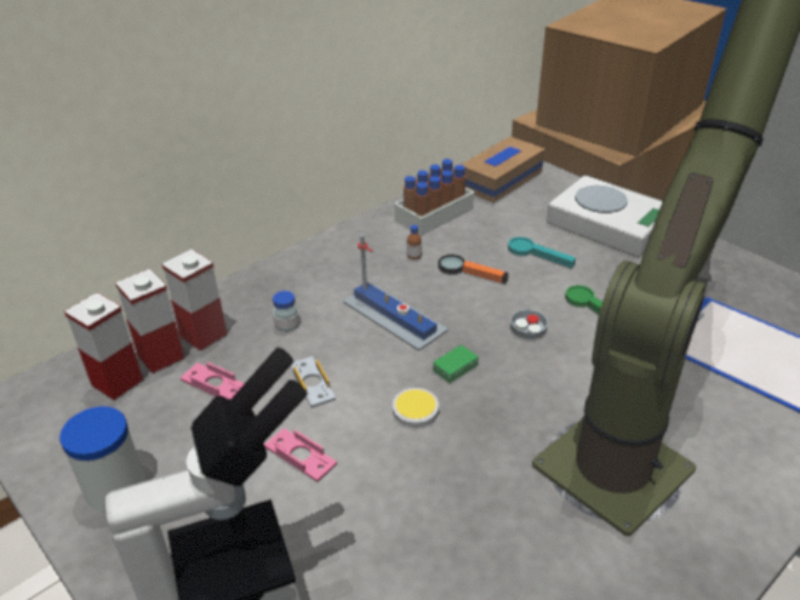

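Scene view: frame ≈(530,318), fixture cap ≈(405,338), red mark ≈(424,360), orange loupe from ≈(263,350) to its lens ≈(296,403). The pink plates and the green and turquoise loupes are decoys. The side view agrees: frame (313,380), cap (403,308), loupe lens (452,264).

```bash
cat > h.py <<'E'
import cv2,numpy as np
from station import *
from scipy.spatial.transform import Rotation as R
def ray(cal,px):
    K,rv,t=cal["camera_matrix"],cal["rvec"],cal["tvec"]
    M=cv2.Rodrigues(rv)[0]
    d=M.T@np.linalg.solve(K,[px[0],px[1],1.]); return -M.T@t,d
def onplane(cal,px,z):
    o,d=ray(cal,px); return o+d*(z-o[2])/d[2]
def tri(rays):
    A=np.zeros((3,3));b=np.zeros(3)
    for o,d in rays:
        P=np.eye(3)-np.outer(d,d)/(d@d);A+=P;b+=P@o
    p=np.linalg.solve(A,b)
    return p,[np.linalg.norm(np.cross(p-o,d))/np.linalg.norm(d) for o,d in rays]
def down(phi):  # jaw direction (tool z) at world angle phi, tool y down
    z=np.array([np.cos(phi),np.sin(phi),0]);y=np.array([0,0,-1.]);return R.from_matrix(np.array([np.cross(y,z),y,z]).T)
def move(pos,rot=None):
    s=state();r=R.from_rotvec(s["tcp_rot"]);rot=r if rot is None else rot
    print("shift",np.round(r.inv().apply(np.array(pos)-s["ee_pos"])/250,4),"turn",np.round((r.inv()*rot).as_rotvec()/(np.pi/2),4))
def st():
    s=state();m=R.from_rotvec(s["tcp_rot"]).as_matrix()
    print("t",round(s["time"],2),"pos",s["ee_pos"].round(1),"jaw",m[:,2].round(4),"fing",m[:,1].round(4),"F",s["force"].round(1),"M",s["moment"].round(2),"w",round(s["width"],1))
def mask(hsv,lo,hi,minA=8):
    m=cv2.inRange(hsv,np.array(lo),np.array(hi))
    n,l,sx,c=cv2.connectedComponentsWithStats(m)
    return [(c[i].round(1),sx[i].tolist()) for i in range(1,n) if sx[i][4]>=minA]
E
python3 - <<'E'
from h import *
sc,sd=get_calibration("scene"),get_calibration("side")
f=.7
for n,a,b,z in [("frame",(530,318),(313,380),8),("cap",(405,338),(403,308),41),("mark",(424,360),(365,247),120),("lens",(296,403),(452,264),8),("handleend",(263,350),(505,277),12),("vial",(320,428),(414,230),80),("jar",(530,384),(285,299),75),("posttop",(424,349),(362,238),170)]:
    a=np.array(a)*f;b=np.array(b)*f
    p,e=tri([ray(sc,a),ray(sd,b)])
    print(n,p.round(0),np.round(e,1),onplane(sc,a,z).round(0),onplane(sd,b,z).round(0))
for n in ("scene","side"):
    im=cv2.imread(f"pics/{n}0.png");h=cv2.cvtColor(im,cv2.COLOR_BGR2HSV)
    print(n,"orange",mask(h,(3,150,90),(14,255,255)),"\n yellow",mask(h,(15,100,90),(35,255,255)),"\n red",mask(h,(170,120,60),(180,255,255)), mask(h,(0,150,60),(3,255,255)),"\nblue",mask(h,(105,120,40),(125,255,255),80))
st()
E
```

```text
frame [529. 257.   6.] [2.7 2.7] [532. 259.   8.] [526. 256.   8.]
cap [544.  -0.  39.] [0.1 0.1] [545.  -0.  41.] [541.   2.  41.]
mark [661.   4. 139.] [2.7 2.7] [651.  10. 120.] [682. -16. 120.]
lens [ 618. -223.    7.] [0.8 0.8] [ 619. -223.    8.] [ 617. -223.    8.]
handleend [ 492. -270.   13.] [0. 0.] [ 491. -270.   12.] [ 493. -271.   12.]
vial [ 713. -187.   73.] [2.3 2.3] [ 719. -185.   80.] [ 705. -182.   80.]
jar [709. 187.  69.] [1.8 1.8] [713. 186.  75.] [701. 190.  75.]
posttop [659.   8. 165.] [1.1 1.1] [662.   6. 170.] [654.  14. 170.]
scene orange [(array([192. , 257.5]), [182, 243, 22, 30, 249])] 
 yellow [(array([319.3, 174.8]), [307, 166, 25, 19, 363]), (array([362.2, 218.2]), [361, 210, 3, 18, 36]), (array([378.7, 220.1]), [378, 210, 3, 20, 45]), (array([ 47.3, 378.9]), [0, 343, 89, 76, 3164])] 
 red [(array([389.2, 171. ]), [380, 165, 18, 13, 106]), (array([402.1, 189.3]), [395, 182, 17, 15, 121]), (array([293.8, 248.9]), [293, 242, 4, 14, 18])] [(array([203. , 202.4]), [199, 200, 8, 6, 39]), (array([283.4, 236.1]), [282, 235, 4, 3, 11]), (array([297.1, 252.6]
[... 2298 characters left out ...]
22])] [(array([130.7, 226.9]), [122, 213, 18, 30, 118]), (array([372.5, 222.9]), [370, 221, 7, 5, 28]), (array([110.5, 242.5]), [92, 227, 36, 32, 543]), (array([ 78.7, 260.5]), [57, 242, 42, 37, 635])] 
blue [(array([505.8,  21.2]), [488, 0, 31, 69, 392]), (array([351.4, 109. ]), [341, 103, 22, 13, 116]), (array([295.2, 127.2]), [292, 120, 7, 16, 81]), (array([277.5, 216.4]), [249, 200, 56, 33, 384]), (array([198.1, 209.1]), [191, 204, 15, 12, 134]), (array([520.2, 268.4]), [480, 249, 80, 39, 174]), (array([ 65.3, 302.8]), [42, 285, 47, 37, 1342])]
t 0.15 pos [ 198.7 -592.1  238.1] jaw [ 0.3182 -0.948  -0.0014] fing [-5.0e-04  1.3e-03 -1.0e+00] F [ 0.  -0.4 -0.4] M [ 0.02 -0.01  0.05] w 88.3
```

Run:
```python
from h import *
M=cv2.Rodrigues(get_calibration("wrist")["rvec"])[0];print("cam",-M.T@get_calibration("wrist")["tvec"], M[2])
move((500,-260,270))
```

```text
cam [ 274.67108298 -566.21038187  382.93064321] [-0.29223122 -0.09540108 -0.9515774 ]
shift [-1.5653 -0.1265 -0.8759] turn [0. 0. 0.]
```

jog_arm:
  rows:
    - [[-0.8,-0.12,-0.44],[0,0,0]]
    - [[-0.8,-0.12,-0.44],[0,0,0]]
    - [[-0.8,-0.12,-0.44],[0,0,0]]
    - [[-0.8,-0.12,-0.44],[0,0,0]]
    - [[-0.8,-0.12,-0.44],[0,0,0]]
    - [[-0.8,-0.12,-0.44],[0,0,0]]
    - [[-0.8,-0.12,-0.44],[0,0,0]]
  grip: 1

```text
time: 0.73
ee_pos: [359.1, -419.2, 269.5]
tcp_rot: [-0.339, 2.04, -2.037]
force: [1.6, 0.3, 0.1]
width: 88.2
```

jog_arm:
  rows:
    - [[-0.75,0,-0.44],[0,0,0]]
    - [[-0.75,0,-0.44],[0,0,0]]
    - [[-0.75,0,-0.44],[0,0,0]]
    - [[-0.75,0,-0.44],[0,0,0]]
    - [[-0.75,0,-0.44],[0,0,0]]
    - [[-0.75,0,-0.44],[0,0,0]]
    - [[-0.75,0,-0.44],[0,0,0]]
    - [[-0.75,0,-0.44],[0,0,0]]

```text
time: 1.4
ee_pos: [495.4, -261.6, 268.3]
tcp_rot: [-0.336, 2.046, -2.048]
force: [-0.8, -1.3, 0.3]
width: 88.2
```

Run:
```python
from h import *
st()
np.save("w1.npy",get_calibration("wrist"),allow_pickle=True);im=camera("wrist");cv2.imwrite("pics/w1.png",im)
move((540,0,330),down(-np.pi/2))
```

```text
t 1.4 pos [ 495.4 -261.6  268.3] jaw [ 3.181e-01 -9.481e-01  3.000e-04] fing [-1.6e-03 -9.0e-04 -1.0e+00] F [-0.8 -1.3  0.3] M [-0.06  0.1  -0.04] w 88.2
shift [-0.5037 -0.2484 -0.9402] turn [-0.0007  0.2044  0.0014]
```

View pics/w1.png

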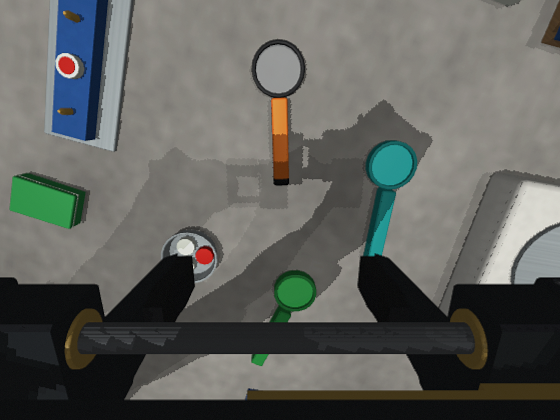

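Wrist view: loupe lens ≈(278,68), handle straight down to the black end ≈(281,184); cap ≈(69,65), pins ≈(70,15) and (66,111). I go above the fixture next.

jog_arm:
  rows:
    - [[-0.27,-0.05,-0.99],[0,0.1,0]]
    - [[-0.27,-0.05,-0.99],[0,0.2,0]]
    - [[-0.27,-0.05,-0.99],[0,0.2044,0]]
    - [[-0.27,-0.05,-0.99],[0,0.2044,0]]
    - [[-0.27,-0.05,-0.99],[0,0.2044,0]]
    - [[-0.27,-0.05,-0.99],[0,0.2044,0]]
    - [[-0.27,-0.05,-0.99],[0,0.2044,0]]
    - [[-0.27,-0.05,-0.99],[0,0.2044,0]]
    - [[-0.27,-0.05,-0.99],[0,0.2044,0]]

```text
time: 2.2
ee_pos: [481.2, -7.2, 281.2]
tcp_rot: [-0.0, -2.219, 2.223]
force: [0.4, -0.1, -0.3]
width: 88.2
```

Run:
```python
from h import *
st()
np.save("w2.npy",get_calibration("wrist"),allow_pickle=True);im=camera("wrist");cv2.imwrite("pics/w2.png",im)
move((460,257,240),down(-np.pi/2))
```

```text
t 2.2 pos [481.2  -7.2 281.2] jaw [-3.0e-04 -1.0e+00  1.8e-03] fing [-2.0e-04 -1.8e-03 -1.0e+00] F [ 0.4 -0.1 -0.3] M [-0.07 -0.02  0.  ] w 88.2
shift [ 0.0873  0.1625 -1.0601] turn [-0.0013 -0.0014  0.0002]
```

View pics/w2.png

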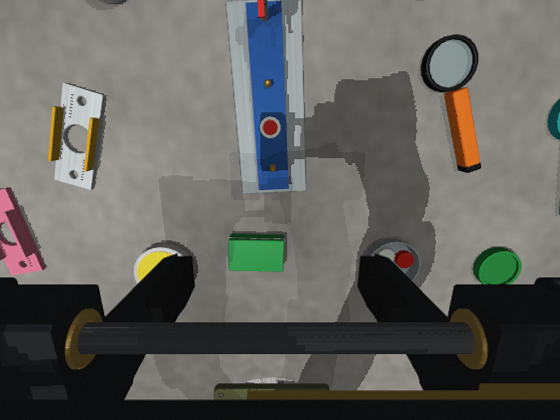

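Run:
```python
from h import *
c1=np.load("w1.npy",allow_pickle=True).item();c2=np.load("w2.npy",allow_pickle=True).item()
im=cv2.imread("pics/w2.png");h=cv2.cvtColor(im,cv2.COLOR_BGR2HSV)
r=mask(h,(0,150,60),(5,255,255))+mask(h,(172,150,60),(180,255,255));print("red",r)
ye=mask(h,(17,140,60),(28,255,255),10);print("yel",ye)
g=cv2.inRange(h,(0,0,150),(180,60,255));sub=g[70:195,40:120]
n,l,s,c=cv2.connectedComponentsWithStats(255-sub);print("holes",[(c[i]+[40,70],s[i][4]) for i in range(1,n) if 15<s[i][4]<2000])
P=lambda p,z,c=c2:onplane(c,p,z)
cap=P((270,127),41);a=P((268,82.5),47);b=P((273,168),47)
d=a-b;print("cap",cap,"pinmid",(a+b)/2,"len",np.linalg.norm(d),"ang",np.degrees(np.arctan2(d[1],d[0])))
a=P((81,101),8);b=P((73,174.5),8);d=a-b;print("frame",(a+b)/2,np.linalg.norm(d),np.degrees(np.arctan2(d[1],d[0])))
f1,f2=P((56.3,133),20),P((92,145),20);d=f1-f2;print("flmid",(f1+f2)/2,np.linalg.norm(d),np.degrees(np.arctan2(-d[0],d[1])))
# loupe: ring ellipse in both
for n,c,box in (("w1",c1,(240,30,320,105)),("w2",c2,(410,25,490,100))):
    im=cv2.imread(f"pics/{n}.png");h=cv2.cvtColor(im,cv2.COLOR_BGR2HSV)
    m=np.zeros(h.shape[:2],np.uint8);x0,y0,x1,y1=box
    m[y0:y1,x0:x1]=cv2.inRange(h,(0,0,0),(180,255,55))[y0:y1,x0:x1]
    cs,_=cv2.findContours(m,cv2.RETR_EXTERNAL,cv2.CHAIN_APPROX_NONE);k=max(cs,key=cv2.contourArea)
    e=cv2.minEnclosingCircle(k);L=onplane(c,e[0],12)
    o=cv2.inRange(h,(5,150,60),(16,255,255));q=cv2.minAreaRect(cv2.findNonZero(o))
    H=onplane(c,q[0],18);dd=(L-H);print(n,e,"lens",L,"handle",q[0],H,np.linalg.norm(dd),np.degrees(np.arctan2(dd[1],dd[0])))
```

```text
red [(array([261.1,   8.4]), [258, 0, 7, 18, 100]), (array([269.7, 127.1]), [263, 120, 14, 15, 158]), (array([403.9, 259. ]), [395, 251, 19, 17, 248]), (array([258. ,   9.5]), [258, 4, 1, 12, 12])]
yel [(array([267.6,  82.8]), [265, 80, 6, 7, 33]), (array([ 55., 133.]), [48, 107, 15, 54, 591]), (array([ 90.9, 143.9]), [84, 118, 15, 53, 493]), (array([272.1, 167.6]), [270, 165, 5, 6, 29]), (array([150.2, 263.1]), [138, 252, 35, 30, 450]), (array([ 78.9, 337.7]), [65, 310, 37, 59, 862]), (array([472.5, 338.6]), [451, 310, 36, 59, 782]), (array([424.5, 393.1]), [247, 384, 313, 15, 3054])]
holes [(array([ 81.01408451, 100.43661972]), np.int32(71)), (array([ 72.47916667, 174.10416667]), np.int32(48))]
cap [5.45895992e+02 3.08771610e-01 4.10000000e+01] pinmid [ 5.46115787e+02 -5.14607944e-01  4.70000000e+01] len 98.25663621306478 ang 3.1144074440907294
frame [529.39467157 257.91028248   8.        ] 99.72812107223034 -17.356316884817584
flmid [530.35955573 253.67407483  20.        ] 45.62155546673773 -19.420085719735862
w1 ((278.36492919921875, 68.47393035888672), 29.02627182006836) lens [ 620.62323041 -222.07799338   12.        ] handle (279.6239929199219, 137.5731201171875) [ 545.41619131 -249.08649205   18.        ] 80.13462253920842 19.754327370308882
w2 ((449.1741638183594, 62.825843811035156), 31.644786834716797) lens [ 620.36354122 -219.53463762   12.        ] handle (461.8108215332031, 127.36487579345703) [ 544.23898448 -245.72129201   18.        ] 80.726011959246 18.983087077955496
```

Wrist view 2: frame holes (81,100) and (72,174), flanges (55,133)/(91,144); pins (268,83)/(272,168), cap (270,127), red mark (261,8) cut off at the top. The sizes check: pins 98 mm apart, holes 99.7, handle centre to lens 80 against about 86 expected with rough handle bounds. Now above the frame.

Run:
```python
from h import *
move((529.4,257.9,130),down(np.radians(-107.4)))
```

```text
shift [-0.1904  0.6024 -1.0652] turn [-0.0013  0.1919  0.    ]
```

jog_arm:
  rows:
    - [[-0.1,0,-0.2],[0,0.05,0]]
    - [[-0.1904,0.1,-0.4],[0,0.1,0]]
    - [[-0.1904,0.2,-0.6],[0,0.15,0]]
    - [[-0.1904,0.3,-0.8],[0,0.1919,0]]
    - [[-0.1904,0.45,-0.9],[0,0.1919,0]]
    - [[-0.1904,0.6,-1],[-0.0013,0.1919,0]]
    - [[-0.1904,0.6,-1],[-0.0013,0.1919,0]]
    - [[-0.1904,0.6,-1],[-0.0013,0.1919,0]]
    - [[-0.1904,0.6,-1],[-0.0013,0.1919,0]]
    - [[-0.1904,0.6,-1],[-0.0013,0.1919,0]]

```text
time: 3.08
ee_pos: [529.2, 242.5, 130.5]
tcp_rot: [-0.312, -2.058, 2.06]
force: [0.3, -1.5, 0.1]
width: 88.4
```

Run:
```python
from h import *
st()
c=get_calibration("wrist");np.save("w3.npy",c,allow_pickle=True);im=camera("wrist");cv2.imwrite("pics/w3.png",im)
h=cv2.cvtColor(im,cv2.COLOR_BGR2HSV)
print("yel",mask(h,(17,140,60),(28,255,255),60))
```

```text
t 3.08 pos [529.2 242.5 130.5] jaw [-2.970e-01 -9.549e-01  9.000e-04] fing [-6.e-04 -8.e-04 -1.e+00] F [ 0.3 -1.5  0.1] M [-0.02 -0.05 -0.02] w 88.4
yel [(array([233.9, 211.1]), [229, 173, 10, 79, 512]), (array([286. , 211.6]), [284, 173, 5, 79, 375]), (array([ 78.2, 334.1]), [65, 310, 37, 59, 691]), (array([478.9, 341. ]), [463, 310, 24, 59, 341]), (array([394.3, 370. ]), [371, 354, 49, 34, 1317]), (array([424.6, 393.2]), [247, 384, 313, 15, 3028])]
```

View pics/w3.png

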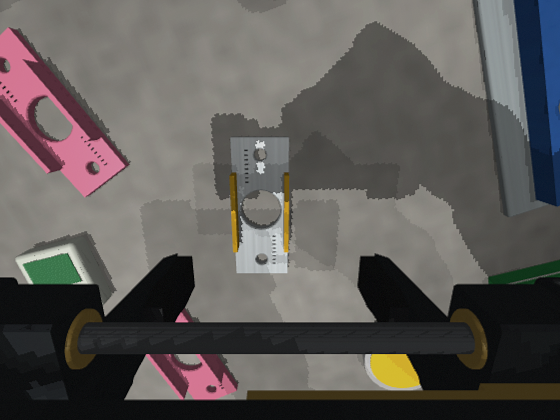

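Frame from close by: holes at about (262,155) and (262,259), flanges at columns ≈233 and ≈287, sides nearly parallel to the image columns; it sits left of the jaw centre line (≈275).

Run:
```python
from h import *
c=np.load("w3.npy",allow_pickle=True).item()
im=cv2.imread("pics/w3.png");h=cv2.cvtColor(im,cv2.COLOR_BGR2HSV);y=cv2.inRange(h,(17,140,60),(28,255,255))
L=[];Rr=[]
for r in range(180,248,3):
    x=np.flatnonzero(y[r,220:300])+220;L.append((x.min(),r));Rr.append((x.max()+1,r))
L3=np.array([onplane(c,p,24) for p in L]);R3=np.array([onplane(c,p,24) for p in Rr])
for q in (L3,R3):
    f=np.polyfit(q[:,0],q[:,1],1);print("edge ang",np.degrees(np.arctan(f[0])))
a,b=onplane(c,(261.5,155),8),onplane(c,(262.5,259),8);d=a-b;ang=np.arctan2(d[1],d[0]);C=(a+b)/2
print("holes",C,np.linalg.norm(d),np.degrees(ang))
n=np.array([-np.sin(ang),np.cos(ang)]);u=np.array([np.cos(ang),np.sin(ang)])
l=((L3[:,:2]-C[:2])@n).mean();r=((R3[:,:2]-C[:2])@n).mean();print("flange offs",l,r, "along", ((L3[:,:2]-C[:2])@u).mean())
C2=C[:2]+n*(l+r)/2;print("centre",C2)
move((C2[0],C2[1],60),down(ang-np.pi/2)); move((C2[0],C2[1],4),down(ang-np.pi/2))
```

```text
edge ang -17.561830433682143
edge ang -16.95155835555656
holes [529.46181053 256.51052982   8.        ] 99.38818340244693 -17.58618193212254
flange offs 25.84126195776888 -23.901842996043985 along 1.664177129712499
centre [529.75479855 257.43491853]
shift [ 0.02    0.2866 -0.0591] turn [ 0.      0.0024 -0.0009]
shift [ 0.0203  0.5106 -0.0591] turn [ 0.      0.0024 -0.0009]
```

jog_arm:
  rows:
    - [[0.02,0.08,-0.059],[0,0.0024,0]]
    - [[0.02,0.2,-0.059],[0,0.0024,0]]
    - [[0.02,0.32,-0.059],[0,0.0024,0]]
    - [[0.02,0.42,-0.059],[0,0.0024,0]]
    - [[0.02,0.48,-0.059],[0,0.0024,0]]
    - [[0.02,0.506,-0.059],[0,0.0024,0]]
    - [[0.02,0.506,-0.059],[0,0.0024,0]]
    - [[0.02,0.506,-0.059],[0,0.0024,0]]

```text
time: 3.8
ee_pos: [529.7, 260.0, 6.2]
tcp_rot: [-0.319, -2.061, 2.056]
force: [0.2, 0.0, 0.7]
width: 88.0
```

jog_arm:
  rows:
    - [[0,0,0],[0,0,0]]
    - [[0,0,0],[0,0,0]]
    - [[0,0,0],[0,0,0]]
    - [[0,0,0],[0,0,0]]
    - [[0,0,0],[0,0,0]]
    - [[0,0,0],[0,0,0]]
    - [[0,0,0],[0,0,0]]
    - [[0,0,0],[0,0,0]]
  grip: 0

```text
time: 4.47
ee_pos: [527.6, 260.3, 4.9]
tcp_rot: [-0.313, -2.058, 2.058]
force: [-2.2, -2.8, 6.2]
width: 49.6
```

Run:
```python
from h import *
st()
```

```text
t 4.47 pos [527.6 260.3   4.9] jaw [-2.983e-01 -9.545e-01 -1.000e-04] fing [-7.e-04  3.e-04 -1.e+00] F [-2.2 -2.8  6.2] M [-0.78  0.28  0.  ] w 49.6
```

jog_arm:
  rows:
    - [[0,-0.05,0],[0,0,0]]
    - [[0,-0.1,0],[0,0,0]]
    - [[0,-0.2,0],[0,0,0]]
    - [[0,-0.32,0],[0,0,0]]
    - [[0,-0.44,0],[0,0,0]]
    - [[0,-0.48,0],[0,0,0]]
    - [[0,-0.48,0],[0,0,0]]

```text
time: 5.05
ee_pos: [530.1, 262.7, 128.2]
tcp_rot: [-0.32, -2.068, 2.054]
force: [0.6, -0.0, -2.5]
width: 49.4
```

Run:
```python
from h import *
st()
move((546,0,125),down(np.radians(-86.9)))
```

```text
t 5.05 pos [530.1 262.7 128.2] jaw [-0.2975 -0.9547 -0.0077] fing [ 0.0067  0.006  -1.    ] F [ 0.6 -0.  -2.5] M [ 0.04 -0.04 -0.  ] w 49.4
shift [-0.3735  0.0069  0.9845] turn [ 0.0043 -0.2268 -0.0038]
```

jog_arm:
  rows:
    - [[-0.06,0,0.12],[0,-0.04,0]]
    - [[-0.12,0,0.28],[0,-0.1,0]]
    - [[-0.18,0,0.44],[0,-0.16,0]]
    - [[-0.24,0,0.6],[0,-0.2,0]]
    - [[-0.3,0,0.76],[0,-0.2268,0]]
    - [[-0.35,0,0.9],[0,-0.2268,0]]
    - [[-0.3735,0,0.9845],[0,-0.2268,0]]
    - [[-0.3735,0,0.9845],[0,-0.2268,0]]
    - [[-0.3735,0,0.9845],[0,-0.2268,0]]
    - [[-0.3735,0,0.9845],[0,-0.2268,0]]

```text
time: 5.88
ee_pos: [543.3, -0.1, 123.3]
tcp_rot: [-0.061, 2.198, -2.19]
force: [0.2, 1.5, -2.2]
width: 49.5
```

Run:
```python
from h import *
st()
c=get_calibration("wrist");np.save("w4.npy",c,allow_pickle=True);im=camera("wrist");cv2.imwrite("pics/w4.png",im)
cv2.imwrite("pics/sc4.png",camera("scene"));cv2.imwrite("pics/sd4.png",camera("side"));st()
s=state()["ee_pos"];M=cv2.projectPoints(s.reshape(1,3),c["rvec"],c["tvec"],c["camera_matrix"],None)[0];print("tcp px",M)
```

```text
t 5.88 pos [ 5.433e+02 -1.000e-01  1.233e+02] jaw [ 0.0551 -0.9985 -0.0036] fing [-0.001   0.0036 -1.    ] F [ 0.2  1.5 -2.2] M [ 0.06 -0.01 -0.07] w 49.5
t 6.03 pos [543.7   0.6 123.8] jaw [ 0.0571 -0.9984 -0.0032] fing [-2.0e-04  3.2e-03 -1.0e+00] F [-0.2  0.4 -2.4] M [ 0.02 -0.01 -0.  ] w 50.1
tcp px [[[275.84940507 272.34540823]]]
```

View pics/w4.png

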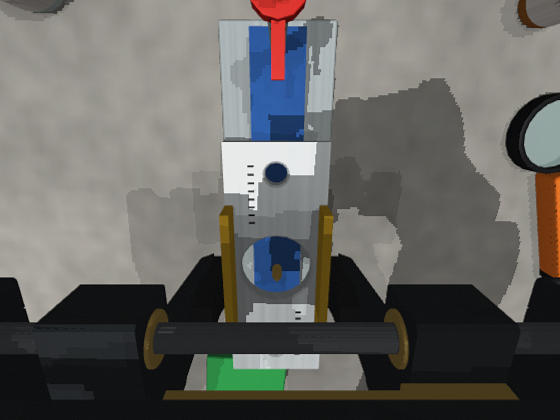

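Held frame: front hole (276,173), window centre ≈(276,265) with the rear pin seen through it at ≈(277,270); the red pointer tip is at (278,78). So it is held straight. I compute its pose in the hand relative to the pins.

```bash
cat > hole.py <<'E'
from h import *
def dark_hole(im,box,thr=90):
    x0,y0,x1,y1=box;g=cv2.cvtColor(im,cv2.COLOR_BGR2GRAY)[y0:y1,x0:x1]
    n,l,s,c=cv2.connectedComponentsWithStats((g<thr).astype(np.uint8))
    i=1+np.argmax(s[1:,4]);return c[i]+[x0,y0],s[i]
E
python3 - <<'E'
from hole import *
c=np.load("w4.npy",allow_pickle=True).item();im=cv2.imread("pics/w4.png")
tcp=np.array([543.3,-.1,123.3]);ang=np.radians(3.2)
hp,sz=dark_hole(im,(262,158,292,188));print("hole px",hp,sz)
h=cv2.cvtColor(im,cv2.COLOR_BGR2HSV)
print(mask(h[240:290,245:308],(15,100,40),(30,255,255),5))
H=onplane(c,hp,tcp[2]+3);print("hole",H,"rel tcp",H-tcp,"expect",50*np.cos(ang),50*np.sin(ang))
W=onplane(c,(276,265),tcp[2]+3);print("win",W, "hole-win",H-W,np.linalg.norm(H-W),np.degrees(np.arctan2(*(H-W)[1::-1])))
# frame edges
for r in (150,195,):
    row=cv2.cvtColor(im,cv2.COLOR_BGR2GRAY)[r];print(r,row[212:235:1],row[322:342])
c2=np.load("w2.npy",allow_pickle=True).item()
p=onplane(c2,(267.6,82.8),47),onplane(c2,(272.1,167.6),47);print("pins w2",p)
print("rearpin w4",onplane(c,(277,272),47),onplane(c,(277,266),50))
# pointer/red
r=cv2.inRange(h,(0,150,60),(6,255,255));n,l,s,cc=cv2.connectedComponentsWithStats(r);print(s[1:][s[1:,4]>20])
E
```

```text
hole px [275.6957606  173.77306733] [  3   5  23  22 401]
[(array([31.4, 31.7]), [27, 24, 9, 17, 119])]
hole [596.61537554   3.57102623 126.3       ] rel tcp [53.31537554  3.67102623  3.        ] expect 49.92203820909905 2.7910752496581903
win [549.26313452   0.84365425 126.3       ] hole-win [47.35224102  2.72737198  0.        ] 47.43072092364069 3.2964531206847347
150 [153 153 153 152 153 152 153 153 133 155 230 234 233 233 233 233 232 233
 233 233 233 233 233] [141 141 140 141 141 142 144 147 126  97  91  90  90  91  90  90  91  90
  90  90]
195 [113 113 115 116 116 117 118 118 119 120 121 121 129 133 131 130 129 130
 131 130 130 129 128] [134 135 136 136 138 144  84  57  61  63  66  66  79  81  80  80  80  80
  80  80]
pins w2 (array([594.85504375,   2.6147721 ,  47.        ]), array([497.55976445,  -2.06844305,  47.        ]))
rearpin w4 [501.52390384  -2.26743799  47.        ] [508.50655573  -1.88142975  50.        ]
[[ 251    0   55   80 1710]]
```

Run:
```python
from h import *
st();move((542.7,-.8,64),down(np.radians(-87)))
```

```text
t 6.03 pos [543.7   0.6 123.8] jaw [ 0.0571 -0.9984 -0.0032] fing [-2.0e-04  3.2e-03 -1.0e+00] F [-0.2  0.4 -2.4] M [ 0.02 -0.01 -0.  ] w 50.1
shift [0.0041 0.2393 0.0062] turn [0.002 0.003 0.   ]
```

jog_arm:
  rows:
    - [[0.004,0.05,0.006],[0,0,0]]
    - [[0.004,0.12,0.006],[0.002,0.003,0]]
    - [[0.004,0.18,0.006],[0.002,0.003,0]]
    - [[0.004,0.22,0.006],[0.002,0.003,0]]
    - [[0.004,0.239,0.006],[0.002,0.003,0]]
    - [[0.004,0.239,0.006],[0.002,0.003,0]]
    - [[0.004,0.239,0.006],[0.002,0.003,0]]
    - [[0.004,0.239,0.006],[0.002,0.003,0]]

```text
time: 6.7
ee_pos: [543.5, -2.9, 65.1]
tcp_rot: [-0.052, 2.194, -2.197]
force: [-0.4, -0.6, -2.2]
width: 49.8
```

Run:
```python
from hole import *
st()
c=get_calibration("wrist");np.save("w5.npy",c,allow_pickle=True);im=camera("wrist");cv2.imwrite("pics/w5.png",im);st()
cv2.imwrite("pics/w5c.png",cv2.resize(im[100:380,180:380],None,fx=2.1,fy=2.1,interpolation=cv2.INTER_CUBIC))
```

```text
t 6.7 pos [543.5  -2.9  65.1] jaw [ 0.0492 -0.9988  0.0011] fing [ 0.0018 -0.0011 -1.    ] F [-0.4 -0.6 -2.2] M [-0.    0.04  0.04] w 49.8
t 6.75 pos [543.5  -2.9  65.2] jaw [ 0.0491 -0.9988  0.0011] fing [ 0.002 -0.001 -1.   ] F [ 0.6  0.4 -2.5] M [ 0.07  0.02 -0.01] w 50.2
```

View pics/w5c.png

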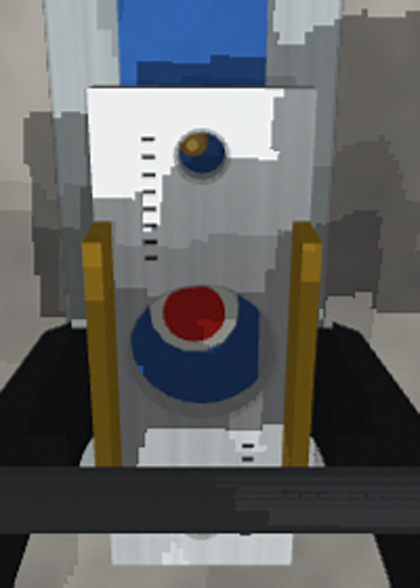

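The front pin now shows in the front hole: hole ≈(276,173), pin ≈(273,169); cap centre ≈(272,249) in the window centred at ≈(276,265).

Run:
```python
from hole import *
c=np.load("w5.npy",allow_pickle=True).item();im=cv2.imread("pics/w5.png");h=cv2.cvtColor(im,cv2.COLOR_BGR2HSV)
tcp=np.array([543.5,-2.9,65.1])
print("brass",mask(h[158:190,260:292],(10,80,60),(32,255,255),5))
red=mask(h[225:290,240:310],(0,120,40),(6,255,255),20);print("red",red)
hp,s=dark_hole(im,(262,158,292,188),110);print("hole",hp,s)
H=onplane(c,(276.2,173.3),tcp[2]+3);print("hole",H,H-tcp)
for z in(45,48,50):print(z,"pin",onplane(c,np.array([260,158])+mask(h[158:190,260:292],(10,80,60),(32,255,255),5)[0][0],z))
cap=onplane(c,red[0][0]+[240,225],41);print("cap",cap,"win",onplane(c,(275.7,265.3),tcp[2]+3))
print("front edge",onplane(c,(276,141.5),tcp[2]+3),"rear",onplane(c,(276,368.5),tcp[2]+3))
```

```text
brass [(array([12.3, 10.4]), [6, 5, 13, 11, 108])]
red [(array([32.1, 23.8]), [18, 11, 29, 27, 609])]
hole [276.09456265 174.47044917] [  3   5  24  23 423]
hole [5.96965441e+02 3.73346583e-01 6.81000000e+01] [53.46544064  3.27334658  3.        ]
45 pin [595.26771295   2.36722557  45.        ]
48 pin [595.77503053   2.35827313  48.        ]
50 pin [596.11324226   2.35230484  50.        ]
cap [5.46007822e+02 3.06606226e-01 4.10000000e+01] win [549.19452394  -1.71166588  68.1       ]
front edge [611.47438051   1.17566398  68.1       ] rear [482.51897257  -5.1232453   68.1       ]
```

jog_arm:
  rows:
    - [[0.0036,0.01,-0.0092],[0,0,0]]
    - [[0.0036,0.02,-0.0092],[0,0,0]]
    - [[0.0036,0.028,-0.0092],[0,0,0]]
    - [[0.0036,0.028,-0.0092],[0,0,0]]
    - [[0.0036,0.028,-0.0092],[0,0,0]]
    - [[0.0036,0.028,-0.0092],[0,0,0]]
    - [[0.0036,0.028,-0.0092],[0,0,0]]

```text
time: 7.33
ee_pos: [541.9, -0.9, 57.5]
tcp_rot: [-0.053, 2.195, -2.198]
force: [-0.1, 0.6, -2.9]
width: 49.5
```

Run:
```python
from hole import *
st();s=state()
c=get_calibration("wrist");im=camera("wrist");cv2.imwrite("pics/w6.png",im)
h=cv2.cvtColor(im,cv2.COLOR_BGR2HSV);zt=s["ee_pos"][2]+3
hp,sz=dark_hole(im,(262,158,292,188),110);H=onplane(c,hp-[0,1],zt)
red=max(mask(h[225:290,240:310],(0,120,40),(6,255,255),20),key=lambda q:q[1][4]);cap=onplane(c,red[0]+[240,225],41)
br=mask(h[158:190,260:292],(10,80,60),(32,255,255),5);print(hp,sz,red,br)
a=np.radians(2.8);u=np.array([np.cos(a),np.sin(a),0])
print("hole",H,"cap",cap,"pin expected",cap+50*u,"err",(cap+50*u-H)[:2])
if br:print("pin seen",onplane(c,br[0][0]+[260,158],49))
```

```text
t 7.33 pos [541.9  -0.9  57.5] jaw [ 0.0489 -0.9988  0.0013] fing [ 6.0e-04 -1.2e-03 -1.0e+00] F [-0.1  0.6 -2.9] M [ 0.    0.04 -0.  ] w 49.5
[276.0631068  174.63834951] [  3   5  24  23 412] (array([35.3, 26.6]), [20, 13, 31, 28, 678]) [(array([15.1, 10. ]), [8, 5, 15, 11, 122])]
hole [595.29812785   2.38651231  60.51284563] cap [5.46268221e+02 4.21866669e-01 4.10000000e+01] pin expected [596.20852795   2.86435516  41.        ] err [0.9104001  0.47784285]
pin seen [595.97669183   2.89002838  49.        ]
```

jog_arm:
  rows:
    - [[-0.0024,0,-0.0017],[0,0,0]]
    - [[-0.0024,0.01,-0.0017],[0,0,0]]
    - [[-0.0024,0.02,-0.0017],[0,0,0]]
    - [[-0.0024,0.03,-0.0017],[0,0,0]]
    - [[-0.0024,0.04,-0.0017],[0,0,0]]
    - [[-0.0024,0.05,-0.0017],[0,0,0]]
    - [[-0.0024,0.05,-0.0017],[0,0,0]]

```text
time: 7.97
ee_pos: [542.1, -0.4, 44.3]
tcp_rot: [-0.055, 2.195, -2.198]
force: [-0.5, -0.2, -2.1]
width: 49.7
```

```bash
python3 -c "
from h import *
st()"
```

```text
t 7.97 pos [ 5.421e+02 -4.000e-01  4.430e+01] jaw [ 0.0492 -0.9988  0.0013] fing [-5.0e-04 -1.3e-03 -1.0e+00] F [-0.5 -0.2 -2.1] M [0.03 0.02 0.02] w 49.7
```

jog_arm:
  rows:
    - [[0,0.006,0],[0,0,0]]
    - [[0,0.012,0],[0,0,0]]
    - [[0,0.018,0],[0,0,0]]
    - [[0,0.024,0],[0,0,0]]
    - [[0,0.03,0],[0,0,0]]
    - [[0,0.034,0],[0,0,0]]
    - [[0,0.034,0],[0,0,0]]

```text
time: 8.55
ee_pos: [542.3, -0.4, 36.3]
tcp_rot: [-0.054, 2.195, -2.198]
force: [-0.4, -0.3, -2.3]
width: 49.9
```

jog_arm:
  rows:
    - [[0,0.002,0],[0,0,0]]
    - [[0,0.004,0],[0,0,0]]
    - [[0,0.004,0],[0,0,0]]
    - [[0,0.004,0],[0,0,0]]

```text
time: 8.88
ee_pos: [542.5, -0.4, 35.5]
tcp_rot: [-0.053, 2.195, -2.198]
force: [-0.6, 0.9, -2.5]
width: 49.5
```

Still weight only; keep going in small steps until contact.

jog_arm:
  rows:
    - [[0,0.002,0],[0,0,0]]
    - [[0,0.004,0],[0,0,0]]
    - [[0,0.004,0],[0,0,0]]
    - [[0,0.004,0],[0,0,0]]

```text
time: 9.22
ee_pos: [542.6, -0.4, 34.9]
tcp_rot: [-0.053, 2.195, -2.197]
force: [-0.9, 0.7, 4.4]
width: 49.8
```

jog_arm:
  rows:
    - [[0,0.002,0],[0,0,0]]
    - [[0,0.004,0],[0,0,0]]
    - [[0,0.004,0],[0,0,0]]
    - [[0,0.004,0],[0,0,0]]

```text
time: 9.55
ee_pos: [542.6, -0.4, 34.8]
tcp_rot: [-0.052, 2.195, -2.198]
force: [-1.9, 0.1, 13.5]
width: 49.9
```

jog_arm:
  rows:
    - [[0,-0.003,0],[0,0,0]]
    - [[0,-0.003,0],[0,0,0]]

```text
time: 9.72
ee_pos: [542.6, -0.4, 34.8]
tcp_rot: [-0.053, 2.195, -2.198]
force: [-1.7, -0.1, 7.4]
width: 49.6
```

jog_arm:
  rows:
    - [[0,0,0],[0,0,0]]
    - [[0,0,0],[0,0,0]]
    - [[0,0,0],[0,0,0]]
    - [[0,0,0],[0,0,0]]
    - [[0,0,0],[0,0,0]]
  grip: 0.75

```text
time: 10.13
ee_pos: [542.4, -0.4, 34.0]
tcp_rot: [-0.054, 2.195, -2.198]
force: [-0.2, -0.0, -1.1]
width: 65.9
```

jog_arm:
  rows:
    - [[0,-0.02,0],[0,0,0]]
    - [[0,-0.06,0],[0,0,0]]
    - [[0,-0.14,0],[0,0,0]]
    - [[0,-0.26,0],[0,0,0]]
    - [[0,-0.42,0],[0,0,0]]
    - [[0,-0.58,0],[0,0,0]]
    - [[0,-0.74,0],[0,0,0]]
    - [[0.1,-0.9,0],[0,0,0]]
    - [[0.3,-0.95,0],[0,0,0]]
    - [[0.3,-0.95,0],[0,0,0]]
    - [[0.3,-0.95,0],[0,0,0]]

```text
time: 11.05
ee_pos: [464.3, -4.4, 274.0]
tcp_rot: [-0.053, 2.194, -2.199]
force: [0.3, -0.4, 0.3]
width: 65.9
```

Run:
```python
from h import *
st()
c=get_calibration("wrist");np.save("w7.npy",c,allow_pickle=True);im=camera("wrist");cv2.imwrite("pics/w7.png",im)
s=camera("scene");d=camera("side");cv2.imwrite("pics/sc7.png",s);cv2.imwrite("pics/sd7.png",d);st()
a=cv2.resize(im[0:230,150:400],(500,460),interpolation=cv2.INTER_CUBIC)
b=cv2.resize(d[150:245,230:330],(300,285),interpolation=cv2.INTER_CUBIC)
e=cv2.resize(s[200:300,240:340],(300,300),interpolation=cv2.INTER_CUBIC)
o=np.zeros((590,800,3),np.uint8);o[:460,:500]=a;o[:285,500:]=b;o[288:588,500:]=e
cv2.imwrite("pics/m7.png",o)
```

```text
t 11.05 pos [464.3  -4.4 274. ] jaw [ 0.0489 -0.9988  0.0022] fing [ 0.0011 -0.0022 -1.    ] F [ 0.3 -0.4  0.3] M [ 0.    0.03 -0.05] w 65.9
t 11.2 pos [468.5  -3.7 272.1] jaw [ 0.049  -0.9988  0.0011] fing [ 0.0024 -0.001  -1.    ] F [0.4 0.  0.1] M [0.07 0.03 0.07] w 66.5
```

View pics/m7.png

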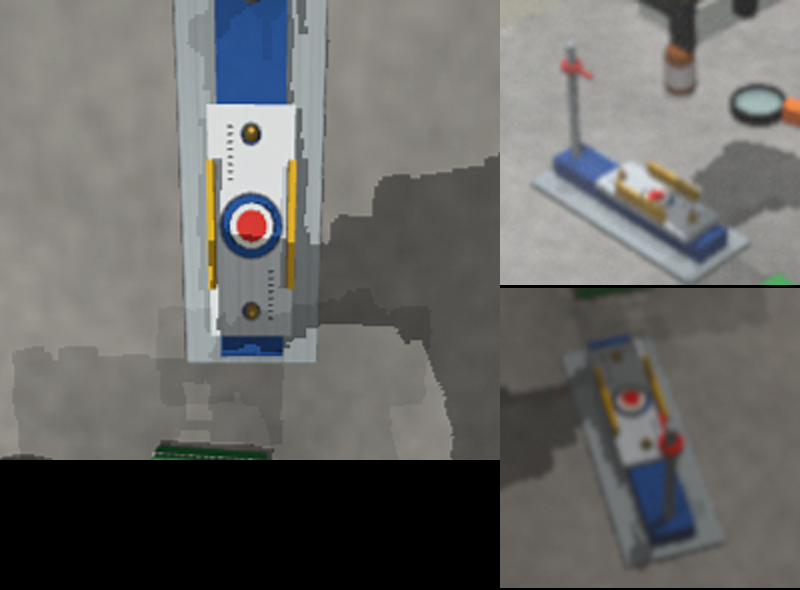

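The frame is seated: both brass pins stand through their holes, the cap is centred in the window and the frame lies flat along the rail. The red mark is on the post at top left of the side crop. Now the mark height, with the post top as a check.

Run:
```python
from h import *
post=np.array([546.1,.35,0])+120*np.array([.9988,.0489,0])
for n,f,box in (("scene","sc7",(270,225,320,285)),("side","sd7",(235,155,275,215))):
    c=get_calibration(n);im=cv2.imread(f"pics/{f}.png");x0,y0,x1,y1=box
    h=cv2.cvtColor(im[y0:y1,x0:x1],cv2.COLOR_BGR2HSV)
    m=cv2.inRange(h,(0,110,50),(8,255,255))|cv2.inRange(h,(170,110,50),(180,255,255))
    k,l,s,cc=cv2.connectedComponentsWithStats(m)
    for i in range(1,k):
        if s[i][4]>3: print(n,cc[i]+[x0,y0],s[i]+[x0,y0,0,0,0])
    i=1+np.argmax(s[1:,4])
    print("\n".join("".join(" #"[v>0] for v in r) for r in (l==i)[s[i][1]:s[i][1]+s[i][3]]))
    for z in (30,100,120,130,140,150,170):
        p=cv2.projectPoints(np.array([post[0],post[1],z]).reshape(1,3),c["rvec"],c["tvec"],c["camera_matrix"],None)[0].ravel();print(z,p.round(1),end=" ")
    print()
```

```text
scene [283.17391304 236.        ] [281 234   5   5  23]
scene [293.875 243.125] [293 241   3   5   8]
scene [296.55 252.1 ] [293 249   8   7  40]Traceback (most recent call last):
  File "<stdin>", line 11, in <module>
  File "<stdin>", line 11, in <genexpr>
  File "<stdin>", line 11, in <genexpr>
TypeError: string indices must be integers, not 'numpy.bool'
```

Run:
```python
import cv2,numpy as np
d=cv2.imread("pics/sd7.png");s=cv2.imread("pics/sc7.png")
a=cv2.resize(d[155:215,235:275],(400,600),interpolation=cv2.INTER_NEAREST);b=cv2.resize(s[235:295,275:315],(400,600),interpolation=cv2.INTER_NEAREST)
cv2.imwrite("pics/m8.png",np.hstack([a,b]))
from h import *
move((540,-251,110),down(np.radians(-70.5)))
```

```text
shift [-0.2358  0.6502  1.0013] turn [-0.0009 -0.1854 -0.0014]
```

View pics/m8.png

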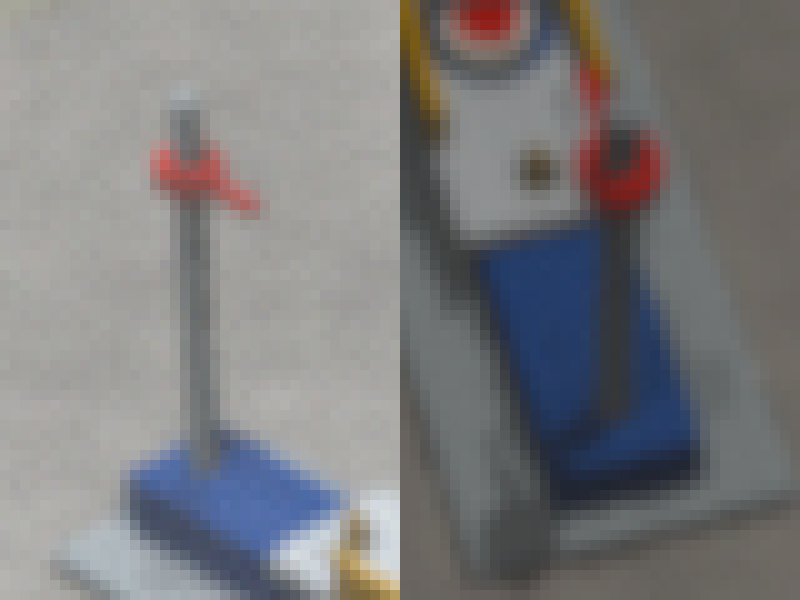

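10× crops: side view — post top ≈(253.5,164.3), collar centre ≈(253.7,172), post foot ≈(255.5,202); scene view — collar ≈(297,252), post foot ≈(296,276).

jog_arm:
  rows:
    - [[0,0,0.12],[0,0,0]]
    - [[-0.05,0,0.28],[0,-0.05,0]]
    - [[-0.1,0,0.44],[0,-0.1,0]]
    - [[-0.15,0.05,0.6],[0,-0.15,0]]
    - [[-0.2,0.15,0.75],[0,-0.1854,0]]
    - [[-0.23,0.3,0.88],[0,-0.1854,0]]
    - [[-0.236,0.45,0.98],[0,-0.1854,0]]
    - [[-0.236,0.58,1],[0,-0.1854,0]]
    - [[-0.236,0.65,1],[0,-0.1854,0]]
    - [[-0.236,0.65,1],[0,-0.1854,0]]
    - [[-0.236,0.65,1],[0,-0.1854,0]]
    - [[-0.236,0.65,1],[0,-0.1854,0]]

```text
time: 12.2
ee_pos: [540.4, -250.1, 110.4]
tcp_rot: [-0.348, 2.034, -2.036]
force: [-0.8, -0.3, 0.8]
width: 65.7
```

Run:
```python
from h import *
post=np.array([546.1,.35,0])+120*np.array([.9988,.0489,0])
for n in ("scene","side"):
    c=get_calibration(n)
    for z in (30,120,130,140,150,170):
        p=cv2.projectPoints(np.array([post[0],post[1],z]).reshape(1,3),c["rvec"],c["tvec"],c["camera_matrix"],None)[0].ravel();print(n,z,p.round(1),end=" ")
    print()
sc,sd=get_calibration("scene"),get_calibration("side")
print(tri([ray(sc,(297,252)),ray(sd,(253.7,172))]),tri([ray(sc,(296.2,276)),ray(sd,(255.5,202.2))]))
st()
c=get_calibration("wrist");np.save("w8.npy",c,allow_pickle=True);im=camera("wrist");cv2.imwrite("pics/w8.png",im)
h=cv2.cvtColor(im,cv2.COLOR_BGR2HSV)
o=cv2.inRange(h,(5,150,60),(16,255,255));cs,_=cv2.findContours(o,cv2.RETR_EXTERNAL,cv2.CHAIN_APPROX_NONE);k=max(cs,key=cv2.contourArea);q=cv2.minAreaRect(k);print(q,cv2.contourArea(k))
print("orange box 3D",[onplane(c,p,24).round(1) for p in cv2.boxPoints(q)])
print("red",mask(h,(0,150,60),(6,255,255),30))
```

```text
scene 30 [296.3 275.9] scene 120 [296.8 257.1] scene 130 [296.9 254.9] scene 140 [297.  252.7] scene 150 [297.  250.4] scene 170 [297.2 245.8] 
side 30 [254.8 201.1] side 120 [253.5 177.8] side 130 [253.3 175.1] side 140 [253.2 172.3] side 150 [253.1 169.6] side 170 [252.7 164.1] 
(array([664.68101899,   5.98787909, 141.5831985 ]), [np.float64(0.6183824167345846), np.float64(0.6183824167346635)]) (array([663.95628286,   5.85927245,  26.5330331 ]), [np.float64(0.6101318193335662), np.float64(0.610131819333466)])
t 12.2 pos [ 540.4 -250.1  110.4] jaw [ 0.3349 -0.9423  0.0018] fing [ 0.0026 -0.001  -1.    ] F [-0.8 -0.3  0.8] M [-0.01 -0.02  0.01] w 65.7
((277.4999694824219, 209.99996948242188), (119.99998474121094, 24.999996185302734), 90.0) 2826.0
orange box 3D [array([ 589.1, -223.6,   24. ]), array([ 595.3, -241.1,   24. ]), array([ 501.8, -275.8,   24. ]), array([ 494.7, -255.9,   24. ])]
red [(array([171.3, 369.7]), [164, 359, 15, 20, 167])]
```

View pics/w8.png

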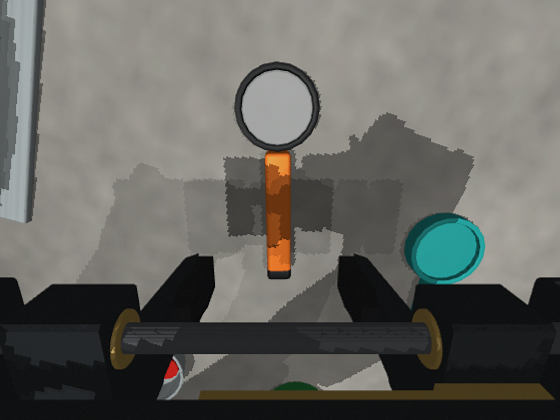

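Loupe from close by: ring centre ≈(277.5,106), handle from (278,150) to the black end (279,277), straight between the open jaws.

Run:
```python
from h import *
c=np.load("w8.npy",allow_pickle=True).item()
L=onplane(c,(277.5,106.5),14);e=onplane(c,(279,274),20)
H=onplane(c,(278,209.9),24)
d=L-H;a=np.arctan2(d[1],d[0]);print("lens",L,"endblack",e,"handle mid",H,np.linalg.norm(d[:2]),np.linalg.norm((L-e)[:2]),np.degrees(a))
G=L-80*np.array([np.cos(a),np.sin(a),0]);print("grip",G)
move((G[0],G[1],5),down(a-np.pi/2))
```

```text
lens [ 621.2951505  -222.07981382   14.        ] endblack [ 493.01194827 -269.14225522   20.        ] handle mid [ 548.38258964 -248.42433831   24.        ] 77.5259666281462 136.64352661125113 19.865633251860327
grip [ 546.05578074 -249.26505318   14.        ]
shift [-0.0202  0.4248  0.0026] turn [-0.0018 -0.0033 -0.002 ]
```

jog_arm:
  rows:
    - [[-0.03,0.1,0.0026],[-0.0018,-0.0033,-0.002]]
    - [[-0.03,0.24,0.0026],[-0.0018,-0.0033,-0.002]]
    - [[-0.03,0.34,0.0026],[-0.0018,-0.0033,-0.002]]
    - [[-0.03,0.4,0.0026],[-0.0018,-0.0033,-0.002]]
    - [[-0.03,0.425,0.0026],[-0.0018,-0.0033,-0.002]]
    - [[-0.03,0.43,0.0026],[-0.0018,-0.0033,-0.002]]
    - [[-0.03,0.43,0.0026],[-0.0018,-0.0033,-0.002]]
    - [[-0.03,0.43,0.0026],[-0.0018,-0.0033,-0.002]]

```text
time: 12.92
ee_pos: [547.5, -249.3, 3.9]
tcp_rot: [-0.355, 2.033, -2.034]
force: [0.8, -0.6, -0.1]
width: 66.0
```

jog_arm:
  rows:
    - [[0,0,0],[0,0,0]]
    - [[0,0,0],[0,0,0]]
    - [[0,0,0],[0,0,0]]
    - [[0,0,0],[0,0,0]]
    - [[0,0,0],[0,0,0]]
    - [[0,0,0],[0,0,0]]
    - [[0,0,0],[0,0,0]]
    - [[0,0,0],[0,0,0]]
    - [[0,0,0],[0,0,0]]
  grip: 0

```text
time: 13.67
ee_pos: [546.1, -249.1, 2.0]
tcp_rot: [-0.359, 2.036, -2.034]
force: [0.3, -1.0, 0.2]
width: 19.8
```

```bash
python3 -c "
from h import *
st()"
```

```text
t 13.67 pos [ 546.1 -249.1    2. ] jaw [ 0.3387 -0.9409 -0.0014] fing [-3.4e-03  3.0e-04 -1.0e+00] F [ 0.3 -1.   0.2] M [-0.16  0.03  0.06] w 19.8
```

jog_arm:
  rows:
    - [[0,-0.03,0],[0,0,0]]
    - [[0,-0.08,0],[0,0,0]]
    - [[0,-0.16,0],[0,0,0]]
    - [[0,-0.26,0],[0,0,0]]
    - [[0,-0.38,0],[0,0,0]]
    - [[0,-0.48,0],[0,0,0]]
    - [[0,-0.54,0],[0,0,0]]
    - [[0,-0.54,0],[0,0,0]]
    - [[0,-0.54,0],[0,0,0]]

```text
time: 14.42
ee_pos: [546.8, -249.3, 138.2]
tcp_rot: [-0.356, 2.034, -2.035]
force: [-0.7, -0.5, -1.1]
width: 19.8
```

Run:
```python
from h import *
st()
a=np.radians(19.8);move((546.1-80*np.cos(a),.35-80*np.sin(a),135),down(a-np.pi/2))
```

```text
t 14.42 pos [ 546.8 -249.3  138.2] jaw [ 3.385e-01 -9.410e-01 -2.000e-04] fing [-1.5e-03 -4.0e-04 -1.0e+00] F [-0.7 -0.5 -1.1] M [ 0.05  0.06 -0.  ] w 19.8
shift [-0.0153  0.0131 -0.9404] turn [ 0.0001 -0.0001  0.001 ]
```

jog_arm:
  rows:
    - [[0,0,-0.08],[0,0,0]]
    - [[-0.005,0,-0.2],[0,0,0]]
    - [[-0.01,0,-0.35],[0,0,0]]
    - [[-0.015,0,-0.5],[0,0,0]]
    - [[-0.015,0,-0.65],[0,0,0]]
    - [[-0.015,0,-0.78],[0,0,0]]
    - [[-0.015,0,-0.87],[0,0,0]]
    - [[-0.015,0,-0.92],[0,0,0]]
    - [[-0.015,0.005,-0.94],[0,0,0]]
    - [[-0.015,0.01,-0.94],[0,0,0]]
    - [[-0.015,0.013,-0.94],[0,0,0]]
    - [[-0.015,0.013,-0.94],[0,0,0]]

```text
time: 15.42
ee_pos: [470.6, -28.2, 133.6]
tcp_rot: [-0.357, 2.037, -2.036]
force: [0.1, 0.3, -1.0]
width: 19.6
```

jog_arm:
  rows:
    - [[0,0,0],[0,0,0]]
    - [[0,0,0],[0,0,0]]
    - [[0,0,0],[0,0,0]]
    - [[0,0,0],[0,0,0]]

```text
time: 15.75
ee_pos: [470.6, -27.2, 134.1]
tcp_rot: [-0.357, 2.036, -2.035]
force: [0.0, -1.2, -1.4]
width: 20.1
```

Run:
```python
from h import *
st()
c=get_calibration("wrist");np.save("w9.npy",c,allow_pickle=True);im=camera("wrist");s=camera("scene");d=camera("side");st()
for n,i in (("w9",im),("sc9",s),("sd9",d)):cv2.imwrite(f"pics/{n}.png",i)
a=cv2.resize(d[155:225,235:315],(400,350),interpolation=cv2.INTER_CUBIC);b=cv2.resize(s[200:270,250:330],(400,350),interpolation=cv2.INTER_CUBIC)
o=np.zeros((600,800,3),np.uint8);o[:350,:400]=a;o[350:,:400]=b[:250];w=cv2.resize(im[0:300,140:340],(400,600));o[:,400:]=w
cv2.imwrite("pics/m9.png",o)
```

```text
t 15.75 pos [470.6 -27.2 134.1] jaw [ 0.3378 -0.9412 -0.0014] fing [-3.2e-03  3.0e-04 -1.0e+00] F [ 0.  -1.2 -1.4] M [-0.   -0.01 -0.02] w 20.1
t 15.9 pos [470.5 -26.8 134.2] jaw [ 0.3385 -0.941  -0.0015] fing [-3.2e-03  4.0e-04 -1.0e+00] F [ 0.  -0.4 -1. ] M [-0.05  0.04  0.02] w 19.8
```

View pics/m9.png

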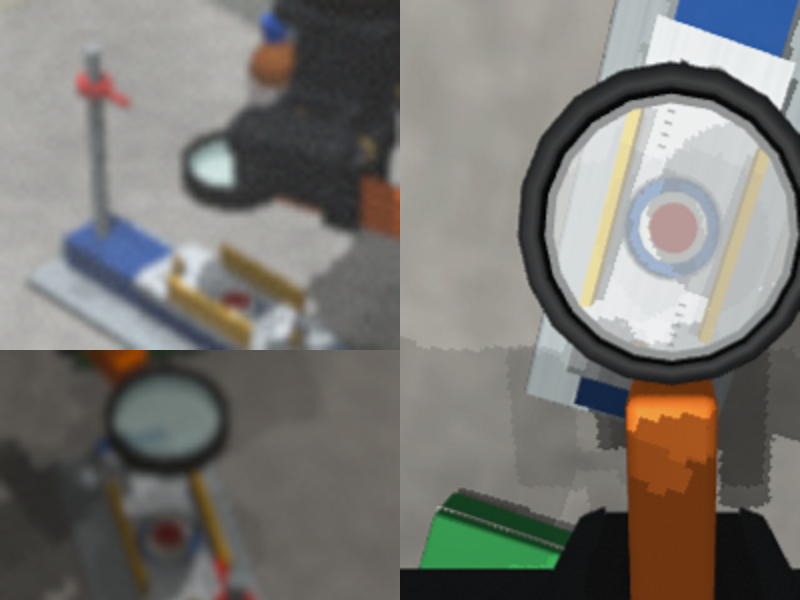

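Side crop: ring left end ≈(183,165), rows 130–208, beside the mark at ≈(97,88). Scene crop: ring centre ≈(167,70) from the crop's top. Wrist crop: ring centre ≈(276,111) px, cap seen through the lens at ≈(277,114). Nothing is touching.

Run:
```python
from h import *
c=np.load("w9.npy",allow_pickle=True).item();im=cv2.imread("pics/w9.png")
g=cv2.cvtColor(im,cv2.COLOR_BGR2HSV)
m=cv2.inRange(g,(0,0,0),(180,255,80))[25:180,190:350]
cs,_=cv2.findContours(m,cv2.RETR_EXTERNAL,cv2.CHAIN_APPROX_NONE);k=max(cs,key=cv2.contourArea)[:,0]+[190,25]
k=k[k[:,1]<170];e=cv2.fitEllipse(k.astype(np.float32));print("ring",e)
print("lens w",onplane(c,e[0],144),"size mm",onplane(c,(e[0][0]+e[1][0]/2,e[0][1]),148)-onplane(c,(e[0][0]-e[1][0]/2,e[0][1]),148))
red=mask(g[80:150,230:320],(0,40,60),(8,255,255),30)+mask(g[80:150,230:320],(172,40,60),(180,255,255),30);print(red)
for r in red: print("cap w",onplane(c,r[0]+[230,80],41))
sc,sd=get_calibration("scene"),get_calibration("side")
print("scene lens",onplane(sc,(283.4,214),141))
t=np.linspace(0,6.283,60);ring=np.c_[546.1+32*np.cos(t),.35+32*np.sin(t),0*t]
P=lambda c,z:cv2.projectPoints(np.vstack([ring+[0,0,z-8],ring+[0,0,z+8]]),c["rvec"],c["tvec"],c["camera_matrix"],None)[0][:,0]
for z in (136,141,146):
    p=P(sd,z);q=P(sc,z);print(z,"side x",p[:,0].min(),"y",p[:,1].min(),p[:,1].max(),"scene x",q[:,0].min(),q[:,0].max(),"y",q[:,1].min(),q[:,1].max())
# dark extents
for n,b in (("sd9",(265,175,300,205)),("sc9",(262,200,305,230))):
    x0,y0,x1,y1=b;gr=cv2.cvtColor(cv2.imread(f"pics/{n}.png"),cv2.COLOR_BGR2GRAY)[y0:y1,x0:x1]
    print(n,"cols",[(x0+i,gr[:,i].min()) for i in range(0,gr.shape[1],2)][:12]);
    for col in (10,14,18) if n=="sd9" else (18,22):print(x0+col,y0,gr[:,col])
```

```text
ring ((275.1687927246094, 110.33120727539062), (143.15737915039062, 147.1304931640625), 177.89089965820312)
lens w [547.16521421   1.30373318 144.        ] size mm [ 19.53364687 -54.55647262   0.        ]
[(array([46.3, 33.6]), [35, 22, 23, 24, 439])]
cap w [5.45858293e+02 4.04837720e-01 4.10000000e+01]
scene lens [5.44739580e+02 1.81410793e-01 1.41000000e+02]
136 side x 270.0658479437261 y 180.83480123132142 197.99484278342308 scene x 271.04735477178417 296.09823513607734 y 203.89720013990757 227.52944856347
141 side x 270.0212249493692 y 179.44728089485304 196.60543535703283 scene x 270.9957305827506 296.12567874344376 y 202.69024072594232 226.3711869188133
146 side x 269.97642504498646 y 178.0543486141154 195.21046711828063 scene x 270.943779506474 296.1532961654275 y 201.47575466082176 225.2055440306394
sd9 cols [(265, np.uint8(105)), (267, np.uint8(120)), (269, np.uint8(157)), (271, np.uint8(108)), (273, np.uint8(57)), (275, np.uint8(52)), (277, np.uint8(50)), (279, np.uint8(50)), (281, np.uint8(51)), (283, np.uint8(48)), (285, np.uint8(47)), (287, np.uint8(47))]
275 175 [164 16
[... 201 characters left out ...]
  50  54  83 132 166 174 172 171 167 152 133]
283 175 [162 134  95  71  63  63  60  57  55  54  48  52  52  55  54  54  57  59
  50  51  49  73 122 162 169 168 169 170 170 164]
sc9 cols [(262, np.uint8(46)), (264, np.uint8(37)), (266, np.uint8(40)), (268, np.uint8(41)), (270, np.uint8(45)), (272, np.uint8(30)), (274, np.uint8(31)), (276, np.uint8(25)), (278, np.uint8(29)), (280, np.uint8(29)), (282, np.uint8(30)), (284, np.uint8(30))]
280 200 [ 42  45  47  45  45  63  82  98 109 117 118 119 121 120 120 114 106 102
 106 106  90  60  34  29  54  94 120 124 116 111]
284 200 [ 45  53  54  45  48  68  88 102 113 119 121 121 121 122 121 120 118 119
 120 117  97  66  38  30  41  71 100 118 117 114]
```

Run:
```python
from h import *
st();print(finish_job())
```

```text
t 15.9 pos [470.5 -26.8 134.2] jaw [ 0.3385 -0.941  -0.0015] fing [-3.2e-03  4.0e-04 -1.0e+00] F [ 0.  -0.4 -1. ] M [-0.05  0.04  0.02] w 19.8
the job is handed in; nothing more can be done
None
```

The frame is seated on the pins and released, and I handed the job in with the arm holding the loupe over the cap. No verdict is reported. It took 15.9 s of the 64 s.

- **Frame:** I lowered it in small steps. It first touched the rail at tool height 34.9 mm, 30 mm above the height where I gripped it on the bench, so it lies flush. The lowering force peaked at about 13.5 N; I eased that off before opening the jaws. Pictures afterwards showed both pins through their holes and the cap centred in the window.
- **Loupe height:** the lens is about 140–141 mm above the bench. The mark reads 141–143 mm: 141 from the side camera, about 143 from the scene camera and 141.6 from both together.
- **Loupe centring:** the arm's own position puts the lens within 0.5 mm of the cap. The scene camera puts it about 1.3 mm off. The wrist camera gave about 1.5 mm, but that ring outline came out too small (58 mm instead of 64), so I trusted it less.
- **Level and contact:** the tool is tilted about 0.2°, but I did not measure the loupe's own tilt in the grip. The force reading shows only the loupe's weight, and the last pictures show it clear of the frame and fixture.

I never brought the arm near the mark, and the other items were left alone. I did not measure their positions again at the end.

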